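# Stand the toppled glaze samples back up

## Robot

A 6-joint arm with a two-finger parallel gripper is mounted at the origin on the work surface. World frame = base frame: x ahead of the robot, y to its left, z up, the work surface at z = 0. Lengths are in mm, angles in rad, forces in N, time in s.
With the tool pointing down it reaches from about 325 to 875 mm from the base axis. Payload 4.4 kg.
Tool frame: the origin (TCP) lies on the centre line of the jaws, within the pads' length; the fingertips stand ahead of it and the grasp point (between the pads) lies 6 mm ahead of it (ctrl.tcp_to_tips is the z of the fingertips in the tool frame, in mm); z points along the fingers, y is the line along which they close (so a half turn about z gives the same grasp; the last joint's range is limited). The gripper opens to 85 mm and grips with 20 to 120 N. Pads are 22 mm wide; open, the fingers measure 114 mm over their backs; the gripper's body (76 mm by 85 mm) begins 54 mm behind the grasp point. The pads swing forward as they close: fully open they stand 13 mm farther back than shut.
Start: joints at [-1.421, 0.207, 1.542, -0, 1.393, -0.15], TCP at [170.351, -549.189, 256.282] pointing down, gripper open.
Joint ranges: [-2.73, 2.73], [-0.86, 2.22], [0.23, 2.46], [-1.11, 4.25], [0.08, 2.63], [-2.82, 2.82]. Speed limits (rad/s): [2.79, 2.79, 3.14, 3.14, 3.14, 3.14].

## Interface

Orientations are given as a 3x3 rotation matrix whose columns are the frame's x, y, z axes.
In Python, from plant import ctrl, sensors, optics gives the robot as it stands. Calls block until the motion is done:
- ctrl.move_ptp(position, orientation): joint-space move of the TCP to a pose.
- ctrl.move_l(position, rot=None, vel=150, threshold=None): straight line of the TCP; rot=None keeps the orientation; vel is the mean speed in mm/s. With threshold (N) it stops when the force on the tool has changed by that much, and returns True; else False.
- ctrl.set_joints(angles): joint-space move.
- ctrl.gripper_to(opening, force=None): finger opening in mm; force is the grip in N (None keeps the last); returns when the fingers have stopped.
- ctrl.hold(seconds).
- ctrl.solve_ik(position, orientation): joint angles nearest the present ones, or None.
- sensors.read_state(): the state.
- optics.grab_frame(name): name is "scene" or "top" or "wrist"; returns (picture, depth): 384x512x3 uint8, red, green, blue; 384x512 float32, mm along the optical axis (not along the pixel's ray), 0 where there is no reading.
- optics.camera_params(name): a dict with "mtx" (3x3 intrinsics, pixels), "R" (3x3) and "t" (3): a world point X has camera coordinates R X + t; the wrist camera has in their place "T_tool_cam" (4x4, takes a point from camera to tool coordinates, whose origin is the TCP and whose axes are the flange's). Camera axes: x right, y down, z forward; pixel columns grow to the right and rows downward; lengths in mm; the calibration is good to about 2 mm. The wrist camera is an equidistant fisheye: a pixel r from the principal point sees the ray r / f radians off the axis. A picture is of the moment at which its call begins: read the wrist's pose just before it. camera_params takes no time and is no camera call.
A pose or a line that the arm cannot do raises ctrl.MotionError and nothing moves.
- ctrl.finish_job(): hands the job in; it is judged then, once.
The state is a dict: "t": time; "q": joint angles; "qvel": joint speeds; "tau": joint torques, N m; "eef_pos": TCP position; "eef_rot": TCP orientation; "force": force on the tool from outside, world axes, zero at the start; "wrist_torque": the same for the moment, N m; "grip_width": finger opening in mm; "grasp_force": force on a finger pad.
Only numpy, scipy, OpenCV 4.12 (cv2) and the standard library are available. Lean on these libraries where they do the work, as an engineer would, in place of code of your own. Each camera call takes 0.05 s, during which the arm holds its last target. There are 200 camera calls.

## Task

Two of the four L-shaped glaze samples on the ware board have toppled onto their backs. Stand both upright on their feet again on the board by gently pushing them over with the fingertips, without picking them up, and leave the two samples that still stand and everything around the board as they are.

Things in the scene. Friction and masses are not known exactly. Their poses are not given: they have to be found in the camera images.
- board: plywood ware board, fixed, 240 (own x) x 580 (own y) x 18 thick; origin at the centre of its underside on the table, so its top is 18 above the table
- fallen_a: toppled L-shaped fired-clay glaze sample: foot slab 80 (x) x 60 (y) x 15 thick, and a panel 8 thick, 60 wide, rising from its heel end to 90 above the sole. Origin: centre of the sole. Own z runs from sole to panel top, own x from toe (-40) to heel (+40); panel at x=32..40. Starts on its back: panel flat on the board, foot sticking straight up at one end, toe 80 above the board.
- fallen_b: toppled sample, same shape, size, origin, axes and lying position as fallen_a, but turned roughly half round from it in yaw. Both weigh 170 to 340 g, balance point own x=12, z=23.
- fallen_a_heel (a point): middle of fallen_a's heel edge (own x=40, y=0, z=0), where sole and back meet; on the board both lying and standing. A level push of 1 to 2 N high on the foot's panel-side face, towards the sole, turns the sample about this edge with little or no sliding; past about 40 degrees it drops onto its sole by itself, its toe then 80 from this edge, ahead in the push direction.
- fallen_b_heel (a point): middle of fallen_b's heel edge (own x=40, y=0, z=0), where sole and back meet; on the board both lying and standing. It tips up in the same way as fallen_a.
- standing_a: loose bystander standing upright on the board: a glaze sample of the same shape, size, origin and axes as fallen_a, 90 high
- standing_b: loose bystander standing upright on the board: a glaze sample of the same shape, size, origin and axes as fallen_a, 90 high
- mug: loose bystander on the table, white mug, 84 across, 90 high, handle at own +y; origin under its centre
- mallet: loose bystander, turned wooden mallet standing on its head, head 72 across, 135 high in all; origin under its centre
- jar: loose bystander, glass jar with a white cap, 72 across, 100 high; origin under its centre
- prop: loose bystander, hollow kiln prop (tube), 48 across, 75 high; origin under its centre
- brush: loose bystander, wooden brush lying on the table, handle to own -x; origin under its middle

How it is judged (in metres and radians):
At the end, for the whole second after the job is handed in: Both fallen samples stand at rest on their soles on the ware board: own z axis within 0.08 rad (4.5 degrees) of vertical, sole centre 14 to 23 mm above the table (board top 18 mm) (angle between each of fallen_a, fallen_b's own z axis and vertical below 0.08 rad and height (world z) of fallen_a between 0.014 and 0.023 m and linear speed of each of fallen_a, fallen_b below 0.02 m/s and angular speed of each of fallen_a, fallen_b below 0.1 rad/s and height (world z) of fallen_b between 0.014 and 0.023 m); the robot touches nothing.
It fails at once if a fallen sample is lifted, or thrown over onto its face (its heel edge more than 25 mm above the board) (height (world z) of any of fallen_a_heel, fallen_b_heel above 0.043 m).
It fails at once if a fallen sample is pushed or squeezed hard (over 25 N from the fingers) (contact force between the fingers and fallen_a above 25 N or contact force between the fingers and fallen_b above 25 N).
It fails at once if a sample that was standing, or a thing around the board, is shifted by more than 20 mm or tipped (distance of any of standing_a, standing_b, mug, mallet, jar, prop, brush from where it was at the start of the episode above 0.02 m or angle between any of standing_a, standing_b, mug, mallet, jar, prop's own z axis and vertical above 0.4 rad).
It also fails if it takes over 58 s, if anything falls off the work surface, if the arm or the gripper's body presses on something with over 40 N, if the wrist force passes 120 N, or if a joint passes its speed limit or range.

## Working session

There is one attempt and no reset: what is moved stays moved. The work goes in short steps, each a Python script; the robot and the scene stay as the last script left them, time stands still between calls to the robot, and variables do not carry over. Pictures are saved under pics/ and viewed, at most 10 in all, crops included, and the job is handed in when it is done.

```bash
ls; mkdir -p pics
python3 - <<'E'
from plant import ctrl,sensors,optics
import numpy as np,cv2
for n in("top","scene"):
    p,d=optics.grab_frame(n); np.savez(f"{n}.npz",p=p,d=d)
    cv2.imwrite(f"pics/{n}.png",cv2.resize(p[:,:,::-1],(768,576),interpolation=cv2.INTER_CUBIC))
    c=optics.camera_params(n); print(n,c,(d>0).mean())
print(ctrl.tcp_to_tips,sensors.read_state())
E
```

```text
pics
top {'mtx': array([[445.72486706,   0.        , 263.24834745],
       [  0.        , 445.72486706, 187.48373943],
       [  0.        ,   0.        ,   1.        ]]), 'R': array([[ 8.29075807e-05, -9.99993836e-01, -3.51012386e-03],
       [-9.95430872e-01,  2.52635674e-04, -9.54846310e-02],
       [ 9.54849293e-02,  3.50200206e-03, -9.95424716e-01]]), 't': array([   5.37337451,  574.28838153, 1382.02653242])} 0.9962005615234375
scene {'mtx': array([[347.64145168,   0.        , 261.18077199],
       [  0.        , 347.64145168, 190.51517369],
       [  0.        ,   0.        ,   1.        ]]), 'R': array([[-0.84694674,  0.53134332, -0.01885471],
       [ 0.35290239,  0.53528496, -0.7674177 ],
       [-0.39766962, -0.65661579, -0.64087017]]), 't': array([ 489.18835689, -141.25811219, 1348.46458273])} 0.9960784912109375
25.0 {'t': 0.1, 'q': array([-1.42045172e+00,  2.07338737e-01,  1.54281568e+00, -3.09590040e-05,
        1.39354094e+00, -1.50512938e-01]), 'qvel': array([ 0.00032129, -0.0019573 , -0.00444115, -0.00113643, -0.0004348 ,
       -0.00113706]), 'tau': array([-8.97991813e-04, -3.84092295e+01, -2.92550182e+01, -3.62005449e-04,
        4.81361960e-03,  1.06849561e-05]), 'eef_pos': array([ 170.27094975, -548.53589024,  255.23742612]), 'eef_rot': array([[ 9.55081139e-01,  2.96344225e-01, -3.45070218e-04],
       [ 2.96344289e-01, -9.55078928e-01,  2.07441654e-03],
       [ 2.85172067e-04, -2.08349570e-03, -9.99997789e-01]]), 'force': array([-0.00698711,  0.68155737,  0.34930604]), 'wrist_torque': array([ 0.00251849, -0.01887995,  0.02613038]), 'grasp_force': 0.0, 'grip_width': 85.42451590493802}
```

View pics/top.png

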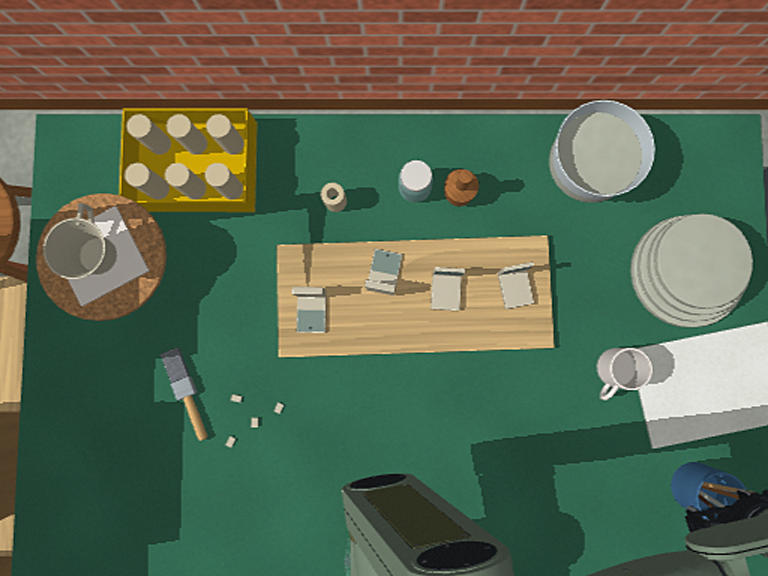

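View pics/scene.png

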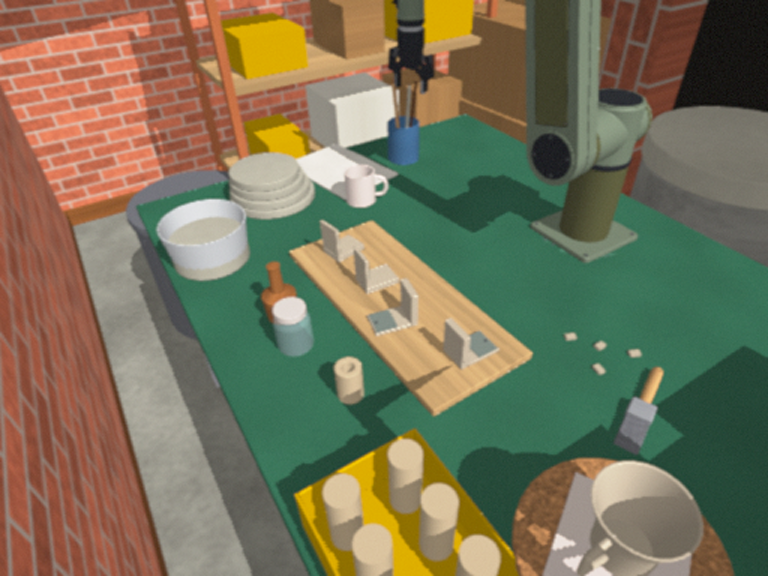

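The top view (768x576) shows two fallen samples with grey panels. One is at (311,310) with its foot on the far side, so it is pushed +x. The other is at (383,272) with its foot on the near side, so it is pushed about -x. The standing samples are at (447,289) and (517,286). The scene view confirms this. Next I'll measure the foot tops and panels from depth.

```bash
cat > meas.py <<'E'
import numpy as np,cv2
from plant import optics
def cloud(n,d):
    c=optics.camera_params(n); v,u=np.mgrid[:384,:512]
    r=np.stack([u,v,np.ones_like(u)],-1)@np.linalg.inv(c["mtx"]).T*d[...,None]
    return (r-c["t"])@c["R"]
def rects(W,lo,hi,ymin=-300,ymax=320,xmin=430,xmax=720,amin=40):
    m=(W[...,2]>lo)&(W[...,2]<hi)&(W[...,0]>xmin)&(W[...,0]<xmax)&(W[...,1]>ymin)&(W[...,1]<ymax)
    k,l,s,_=cv2.connectedComponentsWithStats(m.astype(np.uint8))
    out=[]
    for i in range(1,k):
        if s[i,4]>=amin:
            P=W[l==i]; r=cv2.minAreaRect(P[:,:2].astype(np.float32))
            out.append((s[i],P.mean(0).round(1),np.round(r[0],1),np.round(r[1],1),round(r[2],1)))
    return out
E
python3 - <<'E'
from meas import *
d=np.load("top.npz")["d"]; W=cloud("top",d)
for lo,hi,a in((10,21,500),(22,30,40),(85,106,15)):
    print(lo,hi); [print(*r) for r in rects(W,lo,hi,amin=a)]
E
```

```text
10 21
[ 185  157  176   77 8976] [544.8 -25.7  17. ] [545.4 -24.2] [240.3 558.4] 1.9
22 30
[246 166  23  24 334] [606.2  25.7  26.2] [609.9  26.2] [62.7 75.5] 77.6
[197 194  22  29 374] [504.9 181.1  26.3] [510.4 182.1] [65.2 89.1] 88.0
85 106
[243 187  21   8 102] [558.9  35.5  97.5] [559.   35.8] [59.5 14.8] 77.9
[195 191  21   6 114] [549.9 180.4  96.7] [549.7 180.9] [59.5 15.2] 89.8
```

```bash
cat > tip.py <<'E'
import numpy as np
from plant import ctrl,sensors,optics
def tip(foot,u,z=97):
    u=np.array([*u,0.])/np.hypot(*u)
    X=u if u[0]>0 else -u
    Z=np.array([0,0,-1.]); R=np.column_stack([X,np.cross(Z,X),Z])
    heel=np.array([*foot,0.])+7.5*u
    at=lambda s,z:heel+s*u+np.array([0,0,z])
    ctrl.move_ptp(at(-38,220),R)
    ctrl.move_l(at(-38,z),R,vel=100,threshold=10)
    print("down",sensors.read_state()["eef_pos"])
    print("hit",ctrl.move_l(at(31,z),R,vel=30,threshold=10)); s=sensors.read_state(); print(s["t"],s["eef_pos"],s["force"])
    ctrl.hold(.5); ctrl.move_l(at(31,240),R,vel=120)
    ctrl.hold(.3)
E
python3 - <<'E'
from tip import *; from meas import *
ctrl.gripper_to(10,20)
s=sensors.read_state();ctrl.move_l(s["eef_pos"]+[0,0,30.])
tip((549.7,180.9),(1,-.002))
for n in("scene","top"):
    p,d=optics.grab_frame(n); cv2.imwrite(f"pics/{n}2.png",cv2.resize(p[:,:,::-1],(768,576)))
print(sensors.read_state()["t"])
E
```

```text
down [519.92758283 181.12315358  97.82898452]
hit False
7.8417 [588.06649174 180.84799853  96.97235587] [0.16637443 0.3550164  0.04643982]
10.0833
```

View pics/scene2.png

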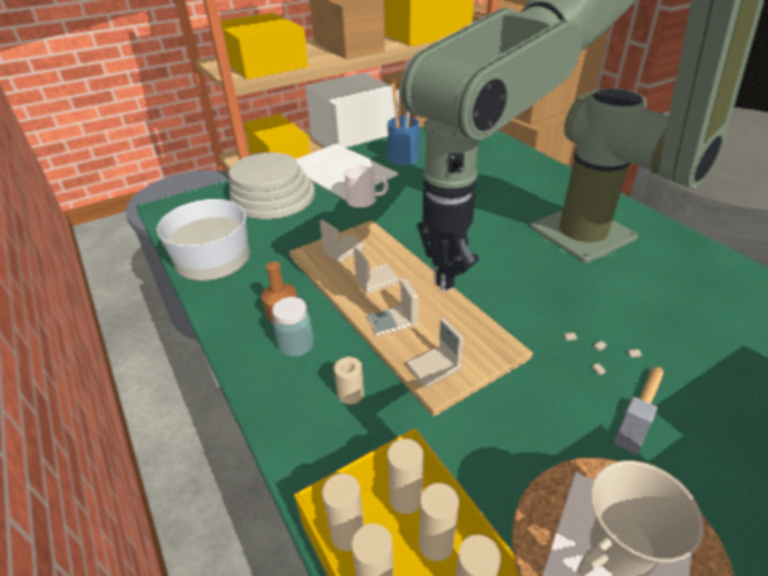

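The first sample now stands on its sole at about (435,355), and nothing else has moved. Now the second one.

Run:
```python
from tip import *; from meas import *
tip((559,35.6),(-.978,.21))
ctrl.move_ptp([170,-549,256],np.array([[.955,.296,0],[.296,-.955,0],[0,0,-1]]))
for n in("scene","top"):
    p,d=optics.grab_frame(n); cv2.imwrite(f"pics/{n}3.png",cv2.resize(p[:,:,::-1],(768,576)))
W=cloud("top",d)
for lo,hi,a in((25,45,40),(95,120,10),(85,120,15)):
    print(lo,hi); [print(*r) for r in rects(W,lo,hi,amin=a)]
print(sensors.read_state()["t"])
```

```text
down [589.57833239  29.12775068  97.94351437]
hit False
14.575 [521.48879449  43.64908664  97.01584255] [-0.04026558  1.38111794  0.38395129]
25 45
[199 167  20  26 399] [606.6 178.7  32.9] [599.6 179.9] [60.1 80.2] 88.9
[332 180  24  26 449] [ 558.4 -248.    32.6] [ 561.3 -248. ] [78.9 61.5] 11.1
[287 183  21  24 448] [ 551.9 -101.3   33. ] [ 551.3 -100.1] [62.6 72.6] 86.5
[239 196  23  27 433] [506.1  46.1  32.9] [506.2  46.1] [59.6 72. ] 78.9
95 120
[335 175  21   7  65] [ 596.2 -239.9  106.6] [ 596.4 -240.7] [ 9.1 59.2] 12.2
[290 178  20   5  67] [ 590.  -102.6  106.2] [ 590.4 -103.2] [57.3  9.1] 86.4
[195 187  20   4  72] [564.1 179.2 105.9] [564.  180.1] [ 9.3 57.1] 0.3
[243 192  20   7  62] [544.5  38.1 105.9] [544.6  37.6] [57.7  8.9] 79.3
85 120
[335 175  21   7  74] [ 595.7 -239.6  104.6] [ 596.4 -240.6] [ 9.1 59.4] 11.7
[290 178  20   5  76] [ 589.5 -103.   104.4] [ 590.2 -103.2] [57.4  9.3] 85.5
[195 187  21   4  79] [563.9 180.3 104.5] [564.  179.8] [ 9.3 57.7] 0.3
[243 192  20   7  66] [544.3  38.5 105.1] [544.6  37.6] [57.7  8.9] 79.3
19.2667
```

View pics/scene3.png

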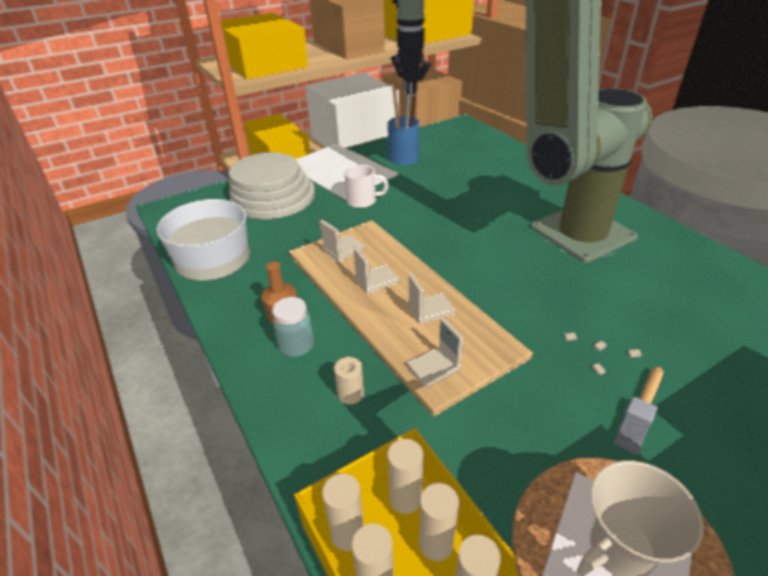

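View pics/top3.png

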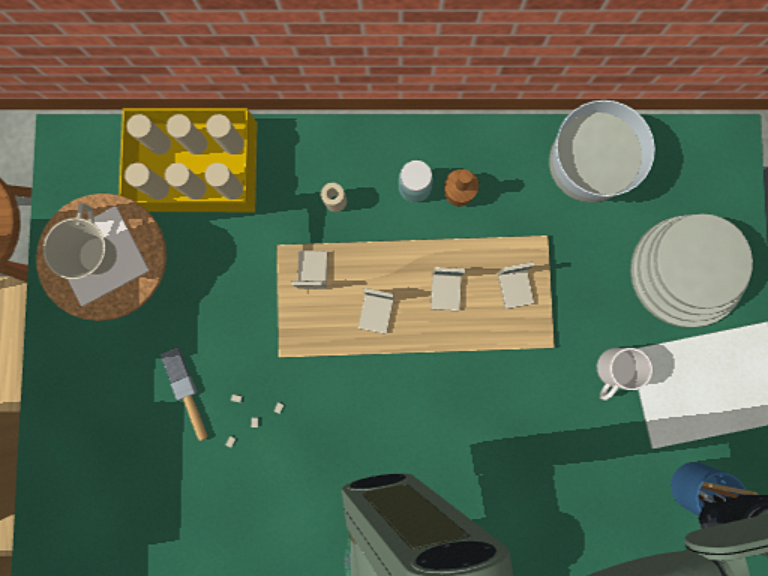

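Both samples stand on the board, at about (313,268) and (377,311) in the top view. Their feet and panel tops are at the same heights as the undisturbed samples, and everything else is where it was.

```bash
python3 -c "
from plant import ctrl
print(ctrl.finish_job())"
```

```text
the job is handed in; nothing more can be done
None
```

Both fallen samples stand upright on the board, nothing else visibly moved in the final pictures, and the job is handed in at about 19 s; no verdict was returned.

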